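# Park a kiln post at the top of its sloped gutter

### The job

Push the smooth round kiln post up its sloping wooden gutter and over the crest, so that it settles in the dip against the end stop and does not roll back. Nudge it steadily with the fingers, without gripping, lifting or flinging it, and leave the grooved roller in the other gutter and the things standing around where they are; finish with the hand clear.

Things in the scene. Friction and masses are not known exactly. Their poses are not given: they have to be found in the camera images.
- rack: Fixed wooden rack, 235 mm long, 202 mm wide: two parallel gutters side by side, sloping up along the rack's +x. Origin on the table under the rack's middle; x along the gutters to the end stop, y across, z up; yaw within 0.45 rad of world +x. Gutter centre lines at y = +48 and -48 mm; each is 86 mm wide between side walls 10 mm thick that rise 22 mm above its floor.
- ramp: Rising part of the waxed, slippery gutter floors, fixed in the rack, 9 degrees steep. Origin: floor surface at the crest, midway between the gutters; x up the slope, z square to the floor. In the rack's frame the floor rises from x = -103 mm, height 21 mm, to the crest at x = 55, height 46 mm. A round part on it has its centre 25 mm above it and rolls back down unless held.
- dip: Floor beyond the crest, fixed in the rack, falling at 10 degrees to the upright end stop. Origin as ramp's. In the rack's frame the stop's face is at x = 125 mm, its top at 82 mm; a round part parked against it has its centre at x = 100, height 63 mm. Past the crest a round part rolls on into the dip by itself.
- low_end (a point): Point on the floor midway between the gutters at the low corner blocks' upslope faces (rack frame x = -83 mm). Each gutter has two blocks, 12 mm thick, 30 mm high, with an open gap 64 mm wide between them, where fingers reach the post's lower side. A round part resting on them has its centre at rack x = -62, height 53 mm.
- post: Smooth round kiln post, a plain cream fired-clay cylinder, 50 mm diameter, 80 mm long, about 0.25 kg, lying across one of the gutters (either one) against its low corner blocks and free to roll. Origin at its centre; y is its long axis (across the gutter); x and z turn as it rolls.
- roller: Grooved wooden roller of the same size (50 mm diameter, 80 mm long, three grooves round it), lying likewise in the other gutter. Leave alone. Origin at its centre, y its long axis.
- cup: Grey clay cup, 72 mm across, 85 mm high, standing on the table beside the rack. Leave alone. Origin at the centre of its underside, z up.
- tin: Metal tin, 72 mm across and 90 mm high, with wooden modelling tools standing in it up to 135 mm, on the table beside the rack. Leave alone. Origin at the centre of its underside, z up.
- stamp: Small turned wooden hand stamp, 44 mm across, 58 mm high, on the table beside the rack. Leave alone. Origin at the centre of its underside, z up.
Mind the look-alikes: they are no part of the job. What is shaped like the post but pink or red is not meant.

How it is judged:
By the outcome, as a careful person would: the job done as asked, in the order asked, and still so for the second after the job is handed in, with the robot touching nothing.
It also fails if it takes over 40 s, if anything falls off the work surface, if the arm or the gripper's body presses on something with over 40 N, if the wrist force passes 120 N, or if a joint passes its speed limit or range.

### The arm

A 6-joint arm with a two-finger parallel gripper is mounted at the origin on the work surface. World frame = base frame: x ahead of the robot, y to its left, z up, the work surface at z = 0. Lengths are in mm, angles in rad, forces in N, time in s.
With the tool pointing down it reaches from about 350 to 775 mm from the base axis. Payload 7.3 kg.
Tool frame: the origin (TCP) lies at the very end of the fingers, on their centre line; the grasp point (between the pads) lies bot.grip_point_offset behind it (bot.grip_point_offset is the distance from the TCP to the grasp point, in mm); z points along the fingers, y is the line along which they close (so a half turn about z gives the same grasp; the last joint's range is limited). The gripper opens to 92 mm and grips with 3 to 60 N. Pads are 19 mm wide; open, the fingers measure 130 mm over their backs; the gripper's body (75 mm by 190 mm) begins 47 mm behind the grasp point.
Start: joints at [-1.354, 0.342, 1.524, -0, 1.275, -0.146], TCP at [186.342, -490.838, 226.741] pointing down, gripper open.
Joint ranges: [-2.53, 2.53], [-0.77, 2.02], [0.04, 2.7], [-1, 4.14], [0.28, 2.66], [-3.11, 3.11]. Speed limits (rad/s): [2.57, 2.57, 3.14, 3.14, 3.14, 3.14].

### API

Orientations are given as [roll, pitch, yaw] about the fixed x, y, z axes, in that order (R = Rz(yaw) Ry(pitch) Rx(roll)).
In Python, from plant import bot gives the robot as it stands. The module is installed in compiled form; this text tells all that it offers.
- The arm moves only by the tool carry_out, never from a script. Its argument "plan" is a list of rows, each an object of numbers: "tx", "ty", "tz": the shift along the world's x, y, z in mm; "rx", "ry", "rz": the turn, a rotation vector about the world's x, y, z in rad. A call has 1 to 12 rows; each row shifts and turns the commanded pose from where the row before left it; what a row does not reach is not made up. A row lasts 1/10 s, in which the tool goes at most 50 mm and 8.59 degrees, less where a joint would pass 70% of its speed; a pose out of reach is approached as far as the arm can. A call with a gripper value outside its range is refused whole. "gripper" is the closure, from 0 (fully open) to 1 (shut), set as the call begins (left out, the last holds). The fingers move at their own pace and stop on an object; the grip force is fixed at half the most. Time passes only in rows, so rows that do not move let the fingers close. It gives the time, the measured TCP pose, the force, the opening and the grip force at its end, in the units of the state.
- bot.get_obs(): the state, without advancing time (a new reading comes with each control period).
- bot.capture(name): name is "scene" or "side" or "wrist"; returns the picture (400x640x3 uint8, red, green, blue); there is no depth.
- bot.camera_model(name): a dict with "camera_matrix" (3x3 intrinsics, pixels), "R" (3x3) and "t" (3): a world point X has camera coordinates R X + t. Camera axes: x right, y down, z forward; pixel columns grow to the right and rows downward; lengths in mm; the calibration is good to about 2 mm. A picture is of the moment at which its call begins: read the wrist's pose just before it. camera_model takes no time and is no camera call; for the wrist camera it gives the pose at the moment of the call.
- bot.close_job(): hands the job in; it is judged then, once.
The state is a dict: "time": time; "joint_positions": joint angles; "dq": joint speeds; "tau": joint torques, N m; "tool_pos": TCP position; "tcp_rot": TCP orientation; "contact_force": force on the tool from outside, world axes, zero at the start; "moment": the same for the moment, N m; "grip_width": finger opening in mm; "finger_force": force on a finger pad.
Only numpy, scipy, OpenCV 4.12 (cv2) and the standard library are available. Lean on these libraries where they do the work, as an engineer would, in place of code of your own. Each camera call takes 0.05 s, during which the arm holds its last target. There are 200 camera calls.

## Working session

There is one attempt and no reset: what is moved stays moved. The work goes in short steps, Python scripts to look and compute and a tool call to move; the robot and the scene stay as the last step left them, time stands still between calls to the robot, and variables do not carry over. Pictures are saved under pics/ and viewed, at most 10 in all, crops included, and the job is handed in when it is done.

Besides the shell and the picture viewer there is one more tool, called after "Request:" by a JSON object that holds its "api" and its "payload". carry_out: Moves the arm, as the interface text tells. Its arguments: {"type":"object","properties":{"plan":{"type":"array"},"gripper":{"type":"number"}},"required":["plan"]}

```bash
mkdir -p pics; python3 - <<'E'
from plant import bot
import cv2
for n in("scene","side"):
    cv2.imwrite(f"pics/{n}1.png",bot.capture(n)[:,:,::-1])
    m=bot.camera_model(n);print(n,m)
o=bot.get_obs();print(o,bot.grip_point_offset)
E
```

```text
scene {'camera_matrix': array([[480.52074327,   0.        , 324.05115932],
       [  0.        , 480.52074327, 191.62117501],
       [  0.        ,   0.        ,   1.        ]]), 'R': array([[-0.68994896,  0.72377927, -0.0106773 ],
       [ 0.58202445,  0.54592928, -0.60266803],
       [-0.43036958, -0.42202463, -0.79792057]]), 't': array([ 307.90026247, -293.04758778, 1384.2025291 ])}
side {'camera_matrix': array([[444.00786935,   0.        , 327.07529934],
       [  0.        , 444.00786935, 200.12873277],
       [  0.        ,   0.        ,   1.        ]]), 'R': array([[-0.92377133, -0.38244491, -0.01955554],
       [-0.2450692 ,  0.62964511, -0.73721647],
       [ 0.29425773, -0.67622698, -0.67537357]]), 't': array([ 512.31936591,  109.70364149, 1121.94090295])}
{'time': 0.1, 'joint_positions': array([-1.35402636e+00,  3.42651347e-01,  1.52488187e+00,  2.39541758e-05,
        1.27543122e+00, -1.45999340e-01]), 'dq': array([-0.00038987, -0.0006375 , -0.00370068,  0.00022961, -0.00066067,
        0.00013161]), 'tau': array([ 1.57555965e-03, -4.32004416e+01, -2.44694871e+01,  7.18942448e-02,
        5.26432588e-02, -2.73956039e-05]), 'tool_pos': array([ 186.25509056, -490.47204809,  226.12918235]), 'tcp_rot': array([-3.14023880e+00, -2.22232311e-04,  3.62762170e-01]), 'contact_force': array([-0.04333306,  0.77732816,  0.35945629]), 'moment': array([ 0.04110771, -0.02557724, -0.01573839]), 'finger_force': 0.0, 'grip_width': 91.63479126811517} 18.8
```

View pics/scene1.png

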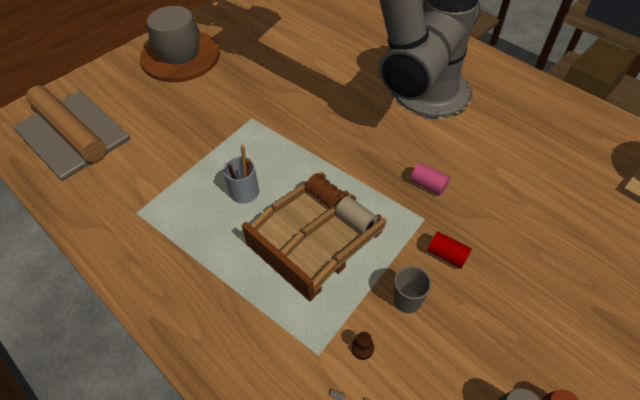

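View pics/side1.png

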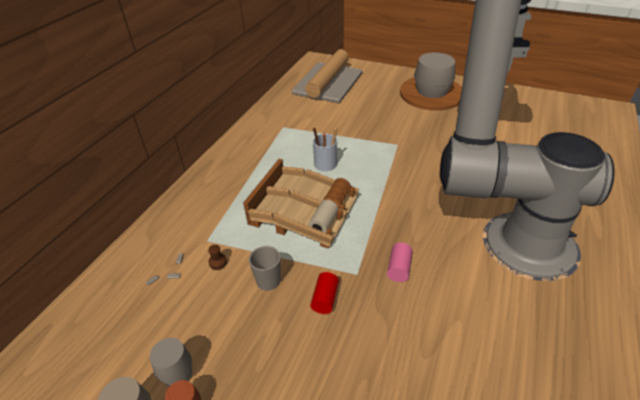

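The scene view shows four candidates: the cream post at (356,213), the grooved roller at (327,190), a pink cylinder at (430,178) and a red one at (449,249). I choose the plain cream one. The side view agrees, with the cream post at (325,217) and the roller at (341,192). Next I'll check enlarged crops.

```bash
python3 - <<'E'
import cv2
a=cv2.imread("pics/scene1.png")[160:310,230:400]
cv2.imwrite("pics/sc.png",cv2.resize(a,None,fx=4,fy=4,interpolation=cv2.INTER_CUBIC)[:600])
a=cv2.imread("pics/side1.png")[145:260,230:380]
cv2.imwrite("pics/si.png",cv2.resize(a,None,fx=5,fy=5,interpolation=cv2.INTER_CUBIC))
E
```

```text
(no output)
```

View pics/sc.png

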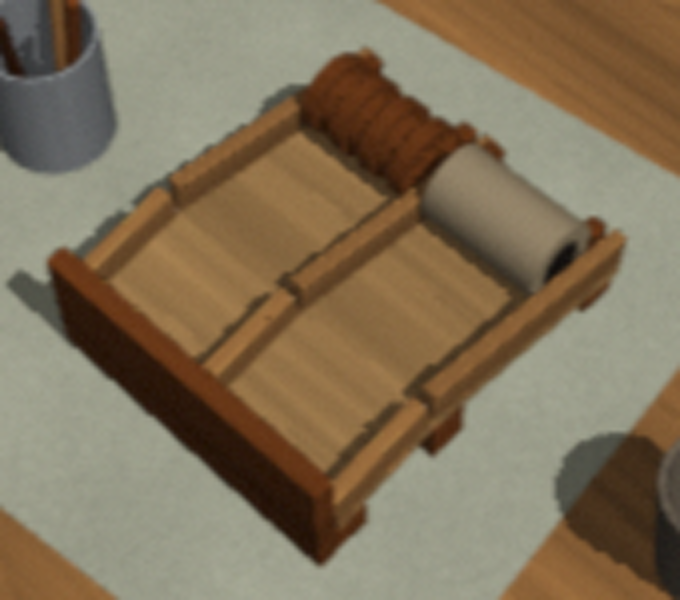

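View pics/si.png

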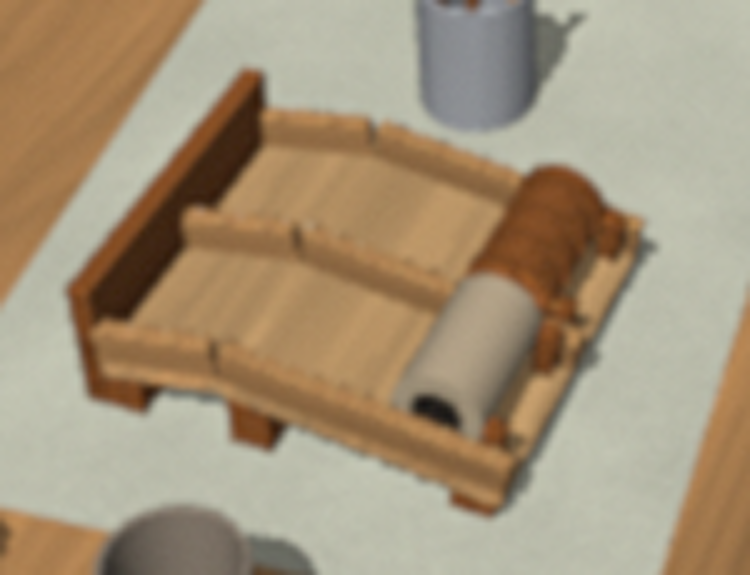

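The crops confirm that the post is the plain cream cylinder in the rack's +y gutter, the side nearer the cup. The low end faces the robot. Next I'll fit the rack pose from these points: stop-top corners, crest notches in the wall tops, and the post's end-face centre.

```bash
cat > h.py <<'E'
import numpy as np
from plant import bot
def proj(n,X):
    m=bot.camera_model(n);c=np.asarray(X)@m["R"].T+m["t"];p=c@m["camera_matrix"].T
    return p[:,:2]/p[:,2:]
def world(p,X):
    c,s=np.cos(p[2]),np.sin(p[2]);X=np.asarray(X,float)
    return X@np.array([[c,s,0],[-s,c,0],[0,0,1]])+[p[0],p[1],0]
E
python3 - <<'E'
from h import *
from scipy.optimize import least_squares
L=[[125,-101,82],[125,101,82],[-62,88,53],[55,96,68],[55,0,68],[55,-96,68]]
sc=np.array([[75,250],[330,485],[562,264],[425,398],[293,288],[172,190]])/4+[230,160]
si=np.array([[265,73],[88,292],[437,408],[213,345],[298,228],[372,125]])/5+[230,145]
f=lambda p:np.r_[proj("scene",world(p,L))-sc,proj("side",world(p,L))-si].ravel()
r=least_squares(f,[500,0,0],loss="soft_l1");p=r.x;print(p,np.round(r.fun.reshape(-1,2),1) if r.fun.size==24 else r.fun)
np.save("p.npy",p)
print(world(p,[[-62,48,53],[-62,88,53],[100,48,63],[-110,48,20],[-120,48,60]]).round(1))
def loc(n,uv,z):
    m=bot.camera_model(n);d=m["R"].T@np.linalg.inv(m["camera_matrix"])@[*uv,1];c=-m["R"].T@m["t"];return c+d*(z-c[2])/d[2]
print("red",loc("scene",(449,249),25),"pink",loc("scene",(430,178),25),"cup",loc("scene",(412,275),85),"tin",loc("scene",(240,165),90))
E
```

```text
[ 5.64710666e+02  1.06274682e+02 -5.25349605e-03] [[-2.5 -2.1]
 [ 1.4 -1.2]
 [ 0.1 -0.2]
 [ 0.3 -0.4]
 [ 0.2 -0.5]
 [-0.1 -1.4]
 [-0.7 -0.4]
 [-1.4  0.7]
 [-1.6  1.7]
 [-0.6 -0.1]
 [-0.7 -0. ]
 [-0.3 -0.3]]
[[503.  154.6  53. ]
 [503.2 194.6  53. ]
 [665.  153.7  63. ]
 [455.  154.9  20. ]
 [445.  154.9  60. ]]
red [417.69876848 346.19305356  25.        ] pink [285.67322796 199.74756565  25.        ] cup [552.42188893 339.03026046  85.        ] tin [ 601.59187093 -117.15102377   90.        ]
```

Request:
{"api": "carry_out", "payload": {"gripper": 1, "plan": [{"tx":24,"ty":32,"rz":-0.04},{"tx":24,"ty":32,"rz":-0.04},{"tx":24,"ty":32,"rz":-0.04},{"tx":24,"ty":32,"rz":-0.04},{"tx":24,"ty":32,"rz":-0.04},{"tx":24,"ty":32,"rz":-0.04},{"tx":24,"ty":32,"rz":-0.04},{"tx":24,"ty":32,"rz":-0.04},{"tx":24,"ty":32,"rz":-0.05},{"tx":2,"ty":34},{"tx":2,"ty":34},{"tx":2,"ty":34}]}}

```text
invalid input at $.plan[0]: expected keys tx, ty, tz, rx, ry, rz
```

Request:
{"api": "carry_out", "payload": {"plan": [{"tx":2,"ty":36},{"tx":2,"ty":36},{"tx":2,"ty":36},{"tx":2,"ty":36},{"tx":2,"ty":36},{"tx":2,"ty":36},{"ty":30},{},{}]}}

```text
invalid input at $.plan[0]: expected keys tx, ty, tz, rx, ry, rz
```

All six keys are required.

Request:
{"api": "carry_out", "payload": {"gripper": 1, "plan": [{"tx":24,"ty":32,"tz":0,"rx":0,"ry":0,"rz":-0.04},{"tx":24,"ty":32,"tz":0,"rx":0,"ry":0,"rz":-0.04},{"tx":24,"ty":32,"tz":0,"rx":0,"ry":0,"rz":-0.04},{"tx":24,"ty":32,"tz":0,"rx":0,"ry":0,"rz":-0.04},{"tx":24,"ty":32,"tz":0,"rx":0,"ry":0,"rz":-0.04},{"tx":24,"ty":32,"tz":0,"rx":0,"ry":0,"rz":-0.04},{"tx":24,"ty":32,"tz":0,"rx":0,"ry":0,"rz":-0.04},{"tx":24,"ty":32,"tz":0,"rx":0,"ry":0,"rz":-0.04},{"tx":24,"ty":32,"tz":0,"rx":0,"ry":0,"rz":-0.05},{"tx":2,"ty":34,"tz":0,"rx":0,"ry":0,"rz":0},{"tx":2,"ty":34,"tz":0,"rx":0,"ry":0,"rz":0},{"tx":2,"ty":34,"tz":0,"rx":0,"ry":0,"rz":0}]}}

```text
time: 1.3
tool_pos: [408.1, -99.3, 226.4]
tcp_rot: [-3.141, 0.001, -0.007]
contact_force: [0.9, 0.1, 1.2]
grip_width: 1.9
finger_force: 0.0
```

Request:
{"api": "carry_out", "payload": {"plan": [{"tx":2,"ty":36,"tz":0,"rx":0,"ry":0,"rz":0},{"tx":2,"ty":36,"tz":0,"rx":0,"ry":0,"rz":0},{"tx":2,"ty":36,"tz":0,"rx":0,"ry":0,"rz":0},{"tx":2,"ty":36,"tz":0,"rx":0,"ry":0,"rz":0},{"tx":2,"ty":36,"tz":0,"rx":0,"ry":0,"rz":0},{"tx":2,"ty":36,"tz":0,"rx":0,"ry":0,"rz":0},{"tx":4,"ty":36,"tz":0,"rx":0,"ry":0,"rz":0},{"tx":3,"ty":3,"tz":-20,"rx":0,"ry":0,"rz":0},{"tx":0,"ty":0,"tz":-40,"rx":0,"ry":0,"rz":0},{"tx":0,"ty":0,"tz":-40,"rx":0,"ry":0,"rz":0},{"tx":0,"ty":0,"tz":-20,"rx":0,"ry":0,"rz":0},{"tx":0,"ty":0,"tz":0,"rx":0,"ry":0,"rz":0}]}}

```text
time: 2.5
tool_pos: [425.1, 153.8, 104.1]
tcp_rot: [3.14, 0.007, -0.007]
contact_force: [0.7, -0.3, 0.1]
grip_width: 0.1
finger_force: 0.0
```

```bash
python3 - <<'E'
from h import *
import cv2
im=np.ascontiguousarray(bot.capture("wrist")[:,:,::-1]);p=np.load("p.npy")
L=[[-62,8,53],[-62,88,53],[-62,48,53],[125,101,82],[55,0,68],[55,96,68],[-83,16,51],[-83,80,51]]
for q in proj("wrist",world(p,L)):
    cv2.circle(im,tuple(int(v) for v in q.round()),2,(255,0,255),-1)
a=bot.capture("side")[145:270,240:400,::-1]
a=cv2.resize(a,(512,400),interpolation=cv2.INTER_CUBIC)
cv2.imwrite("pics/w1.png",cv2.resize(np.hstack([im,a]),(800,278)))
cv2.imwrite("pics/w2.png",im)
print(bot.get_obs()["tool_pos"])
E
```

```text
[427.55736882 154.1887507  107.06278545]
```

View pics/w2.png

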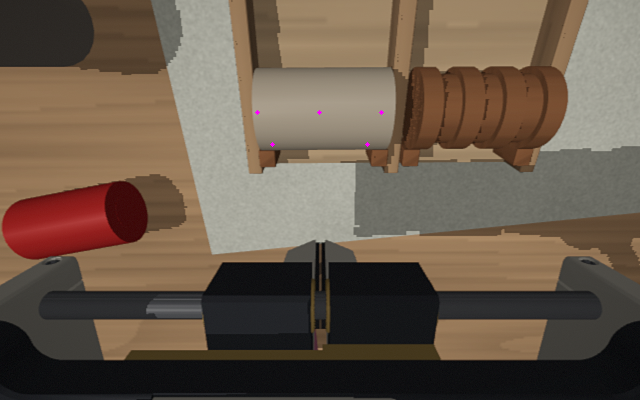

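The wrist view shows the post at (322,108), centred ahead of the fingers, with the block gap at about 276–367. The overlaid predictions agree to 1–2 mm. I'll lower now and approach.

Request:
{"api": "carry_out", "payload": {"plan": [{"tx":0,"ty":0,"tz":-20,"rx":0,"ry":0,"rz":0},{"tx":0,"ty":0,"tz":-20,"rx":0,"ry":0,"rz":0},{"tx":0,"ty":0,"tz":-15,"rx":0,"ry":0,"rz":0},{"tx":0,"ty":0,"tz":-9,"rx":0,"ry":0,"rz":0},{"tx":8,"ty":0,"tz":0,"rx":0,"ry":0,"rz":0},{"tx":8,"ty":0,"tz":0,"rx":0,"ry":0,"rz":0},{"tx":8,"ty":0,"tz":0,"rx":0,"ry":0,"rz":0},{"tx":5,"ty":0,"tz":0,"rx":0,"ry":0,"rz":0},{"tx":3,"ty":0,"tz":0,"rx":0,"ry":0,"rz":0},{"tx":2,"ty":0,"tz":0,"rx":0,"ry":0,"rz":0},{"tx":2,"ty":0,"tz":0,"rx":0,"ry":0,"rz":0},{"tx":2,"ty":0,"tz":0,"rx":0,"ry":0,"rz":0}]}}

```text
time: 3.8
tool_pos: [465.3, 154.2, 42.7]
tcp_rot: [3.141, 0.0, -0.007]
contact_force: [0.1, -0.4, -0.5]
grip_width: 0.8
finger_force: 0.0
```

Request:
{"api": "carry_out", "payload": {"plan": [{"tx":3,"ty":0,"tz":0,"rx":0,"ry":0,"rz":0},{"tx":3,"ty":0,"tz":0.5,"rx":0,"ry":0,"rz":0},{"tx":3,"ty":0,"tz":0.5,"rx":0,"ry":0,"rz":0},{"tx":3,"ty":0,"tz":0.5,"rx":0,"ry":0,"rz":0},{"tx":3,"ty":0,"tz":0.5,"rx":0,"ry":0,"rz":0},{"tx":3,"ty":0,"tz":0.5,"rx":0,"ry":0,"rz":0},{"tx":3,"ty":0,"tz":0.5,"rx":0,"ry":0,"rz":0},{"tx":3,"ty":0,"tz":0.5,"rx":0,"ry":0,"rz":0},{"tx":3,"ty":0,"tz":0.5,"rx":0,"ry":0,"rz":0},{"tx":3,"ty":0,"tz":0.5,"rx":0,"ry":0,"rz":0}]}}

```text
time: 4.8
tool_pos: [495.6, 154.2, 47.3]
tcp_rot: [3.142, 0.0, -0.007]
contact_force: [-1.3, -0.1, 1.3]
grip_width: 0.6
finger_force: 0.8
```

```bash
python3 - <<'E'
from h import *
import cv2
im=bot.capture("wrist")[:,:,::-1];a=bot.capture("scene")[160:285,230:430,::-1]
cv2.imwrite("pics/w3.png",cv2.resize(np.hstack([im,cv2.resize(a,(640,400))]),(800,250)))
print(bot.get_obs()["tool_pos"])
E
```

```text
[496.15543513 154.19451325  47.3846058 ]
```

View pics/w3.png

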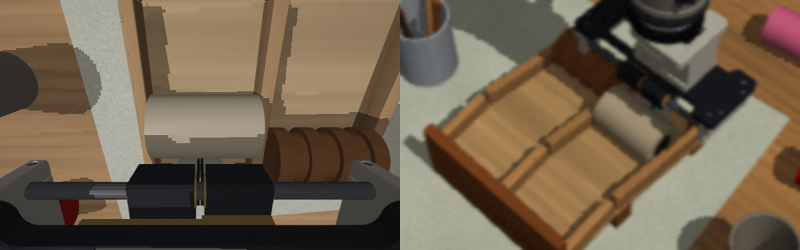

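The wrist view shows the fingers against the post at (205,125), which has rolled upslope squarely. The roller has not moved. I'll continue steadily.

Request:
{"api": "carry_out", "payload": {"plan": [{"tx":4,"ty":0,"tz":0.6,"rx":0,"ry":0,"rz":0},{"tx":4,"ty":0,"tz":0.6,"rx":0,"ry":0,"rz":0},{"tx":4,"ty":0,"tz":0.6,"rx":0,"ry":0,"rz":0},{"tx":4,"ty":0,"tz":0.6,"rx":0,"ry":0,"rz":0},{"tx":4,"ty":0,"tz":0.6,"rx":0,"ry":0,"rz":0},{"tx":4,"ty":0,"tz":0.6,"rx":0,"ry":0,"rz":0},{"tx":4,"ty":0,"tz":0.6,"rx":0,"ry":0,"rz":0},{"tx":4,"ty":0,"tz":0.6,"rx":0,"ry":0,"rz":0},{"tx":4,"ty":0,"tz":0.6,"rx":0,"ry":0,"rz":0},{"tx":4,"ty":0,"tz":0.6,"rx":0,"ry":0,"rz":0},{"tx":4,"ty":0,"tz":0.6,"rx":0,"ry":0,"rz":0},{"tx":4,"ty":0,"tz":0.6,"rx":0,"ry":0,"rz":0}]}}

```text
time: 6.1
tool_pos: [543.7, 154.2, 54.5]
tcp_rot: [3.142, 0.0, -0.007]
contact_force: [-1.8, 0.9, 0.3]
grip_width: 0.8
finger_force: 0.8
```

Request:
{"api": "carry_out", "payload": {"plan": [{"tx":3,"ty":0,"tz":0.5,"rx":0,"ry":0,"rz":0},{"tx":3,"ty":0,"tz":0.5,"rx":0,"ry":0,"rz":0},{"tx":3,"ty":0,"tz":0.5,"rx":0,"ry":0,"rz":0},{"tx":3,"ty":0,"tz":0.5,"rx":0,"ry":0,"rz":0},{"tx":3,"ty":0,"tz":0.5,"rx":0,"ry":0,"rz":0},{"tx":3,"ty":0,"tz":0.5,"rx":0,"ry":0,"rz":0},{"tx":3,"ty":0,"tz":0.5,"rx":0,"ry":0,"rz":0},{"tx":3,"ty":0,"tz":0.5,"rx":0,"ry":0,"rz":0},{"tx":3,"ty":0,"tz":0.5,"rx":0,"ry":0,"rz":0},{"tx":2,"ty":0,"tz":0.4,"rx":0,"ry":0,"rz":0},{"tx":2,"ty":0,"tz":0.3,"rx":0,"ry":0,"rz":0}]}}

```text
time: 7.2
tool_pos: [574.5, 154.2, 59.7]
tcp_rot: [3.142, 0.0, -0.007]
contact_force: [-1.2, 0.2, 1.0]
grip_width: 0.1
finger_force: 0.8
```

```bash
python3 - <<'E'
from h import *
import cv2
im=bot.capture("wrist")[:,:,::-1];a=bot.capture("scene")[160:310,230:430,::-1]
cv2.imwrite("pics/w4.png",cv2.resize(np.hstack([im,cv2.resize(a,(640,400))]),(800,250)))
print(bot.get_obs()["tool_pos"])
E
```

```text
[574.82919943 154.17186351  59.69726526]
```

View pics/w4.png

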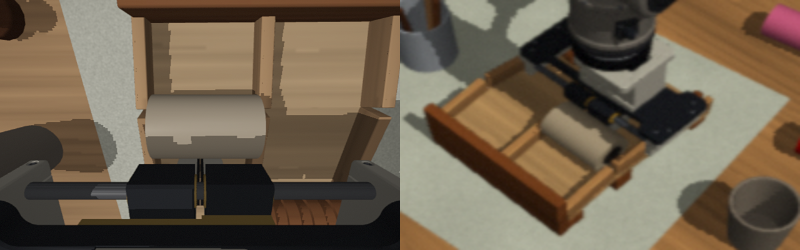

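The wrist view shows the post square at (205,125), just short of the crest notches. I'll ease it over in 2 mm steps, then wait with the fingers held there.

Request:
{"api": "carry_out", "payload": {"plan": [{"tx":2,"ty":0,"tz":0.3,"rx":0,"ry":0,"rz":0},{"tx":2,"ty":0,"tz":0.3,"rx":0,"ry":0,"rz":0},{"tx":2,"ty":0,"tz":0.3,"rx":0,"ry":0,"rz":0},{"tx":2,"ty":0,"tz":0.3,"rx":0,"ry":0,"rz":0},{"tx":2,"ty":0,"tz":0,"rx":0,"ry":0,"rz":0},{"tx":2,"ty":0,"tz":0,"rx":0,"ry":0,"rz":0},{"tx":2,"ty":0,"tz":0,"rx":0,"ry":0,"rz":0},{"tx":2,"ty":0,"tz":0,"rx":0,"ry":0,"rz":0},{"tx":2,"ty":0,"tz":0,"rx":0,"ry":0,"rz":0}]}}

```text
time: 8.2
tool_pos: [592.6, 154.2, 60.8]
tcp_rot: [3.142, -0.0, -0.007]
contact_force: [-1.1, -0.1, 0.2]
grip_width: 0.5
finger_force: 0.0
```

Request:
{"api": "carry_out", "payload": {"plan": [{"tx":0,"ty":0,"tz":0,"rx":0,"ry":0,"rz":0},{"tx":0,"ty":0,"tz":0,"rx":0,"ry":0,"rz":0},{"tx":0,"ty":0,"tz":0,"rx":0,"ry":0,"rz":0},{"tx":0,"ty":0,"tz":0,"rx":0,"ry":0,"rz":0},{"tx":0,"ty":0,"tz":0,"rx":0,"ry":0,"rz":0},{"tx":0,"ty":0,"tz":0,"rx":0,"ry":0,"rz":0},{"tx":0,"ty":0,"tz":0,"rx":0,"ry":0,"rz":0},{"tx":0,"ty":0,"tz":0,"rx":0,"ry":0,"rz":0},{"tx":0,"ty":0,"tz":0,"rx":0,"ry":0,"rz":0},{"tx":0,"ty":0,"tz":0,"rx":0,"ry":0,"rz":0}]}}

```text
time: 9.2
tool_pos: [592.3, 154.1, 60.8]
tcp_rot: [3.141, 0.0, -0.007]
contact_force: [0.0, 0.2, -0.3]
grip_width: 0.5
finger_force: 0.0
```

```bash
python3 - <<'E'
from h import *
import cv2
im=bot.capture("wrist")[:,:,::-1];a=bot.capture("scene")[160:310,230:430,::-1]
cv2.imwrite("pics/w5.png",cv2.resize(np.hstack([im,cv2.resize(a,(640,400))]),(800,250)))
print(bot.get_obs()["tool_pos"])
E
```

```text
[592.33338589 154.17090749  60.83495766]
```

View pics/w5.png

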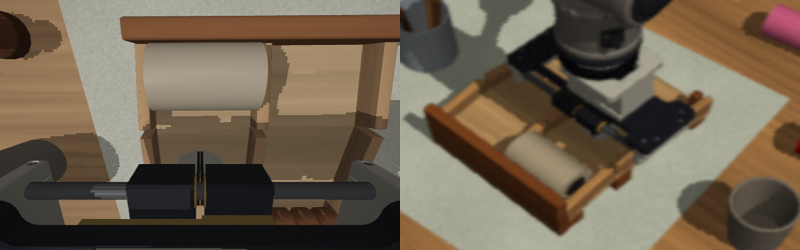

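The post at wrist pixel (205,75) now lies against the end stop, clear of the fingers. I'll retreat straight up, then back.

Request:
{"api": "carry_out", "payload": {"plan": [{"tx":-3,"ty":0,"tz":5,"rx":0,"ry":0,"rz":0},{"tx":0,"ty":0,"tz":15,"rx":0,"ry":0,"rz":0},{"tx":0,"ty":0,"tz":25,"rx":0,"ry":0,"rz":0},{"tx":0,"ty":0,"tz":30,"rx":0,"ry":0,"rz":0},{"tx":0,"ty":0,"tz":30,"rx":0,"ry":0,"rz":0},{"tx":-20,"ty":0,"tz":30,"rx":0,"ry":0,"rz":0},{"tx":-35,"ty":0,"tz":10,"rx":0,"ry":0,"rz":0},{"tx":-35,"ty":0,"tz":0,"rx":0,"ry":0,"rz":0},{"tx":-35,"ty":0,"tz":0,"rx":0,"ry":0,"rz":0},{"tx":-15,"ty":0,"tz":0,"rx":0,"ry":0,"rz":0},{"tx":0,"ty":0,"tz":0,"rx":0,"ry":0,"rz":0},{"tx":0,"ty":0,"tz":0,"rx":0,"ry":0,"rz":0}]}}

```text
time: 10.5
tool_pos: [449.9, 154.3, 206.5]
tcp_rot: [-3.141, -0.002, -0.007]
contact_force: [0.0, -0.4, -0.5]
grip_width: 0.5
finger_force: 0.0
```

```bash
python3 - <<'E'
from h import *
import cv2
im=bot.capture("side")[:,:,::-1];a=bot.capture("scene")[:,:,::-1]
cv2.imwrite("pics/w6.png",cv2.resize(np.hstack([im[100:300,180:420],a[140:340,220:460]]),(800,333)))
print(bot.get_obs()["tool_pos"])
E
```

```text
[450.36316127 154.13930858 206.01055951]
```

View pics/w6.png

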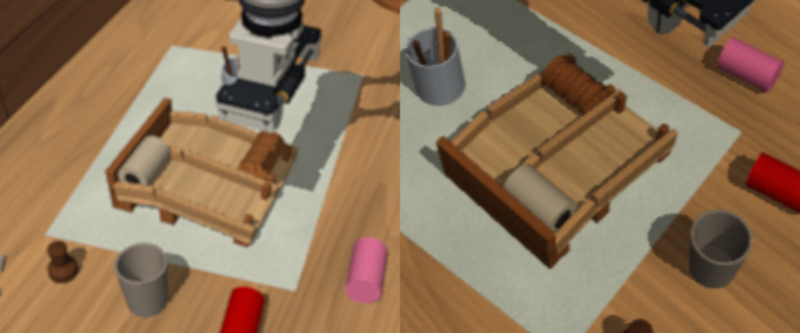

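Both views show the post in the dip against the stop, at (145,160) in the side view and (540,195) in the scene view. The roller and the other objects haven't moved, and the hand is clear.

```bash
python3 -c "
from plant import bot
print(bot.close_job())"
```

```text
the job is handed in; nothing more can be done
None
```

The cream kiln post is over the crest and resting in the dip against the end stop, with the roller and other objects left where they were, the hand clear, and the job handed in at about 10.6 s.

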